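# Close up the pan lids and draw the rolling pin out of the open end

## Robot

A 6-joint arm with a two-finger parallel gripper is mounted at the origin on the work surface. World frame = base frame: x ahead of the robot, y to its left, z up, the work surface at z = 0. Lengths are in m, angles in rad, forces in N, time in s.
With the tool pointing down it reaches from about 0.375 to 0.975 m from the base axis. Payload 3.8 kg.
Tool frame: the origin (TCP) lies between the finger pads; the fingertips stand 14 mm ahead of it and the grasp point (between the pads) lies 5 mm behind it; z points along the fingers, y is the direction in which the jaws open and shut (so a half turn about z gives the same grasp; the last joint's range is limited). The gripper opens to 85 mm and grips with 20 to 120 N. Pads are 22 mm wide; open, the fingers measure 114 mm over their backs; the gripper's body (76 mm by 85 mm) begins 54 mm behind the grasp point. The pads swing forward as they close: fully open they stand 13 mm farther back than shut.
Start: joints at [1.072, 0.264, 1.604, -0, 1.274, -0.037], TCP at [0.301, 0.604, 0.245] pointing down, gripper open.
Joint ranges: [-2.63, 2.63], [-0.94, 2.18], [0.31, 2.57], [-1.31, 4.45], [0, 2.66], [-2.55, 2.55]. Speed limits (rad/s): [2.57, 2.57, 3.14, 3.14, 3.14, 3.14].

## Interface

Orientations are given as a unit quaternion [w, x, y, z].
In Python, from rig import telemetry, snapshot, ctrl, nets gives the robot as it stands.
- The arm moves only by the tool jog_arm, never from a script. Its argument "series" is a list of rows, each an object of numbers: "fingers": the opening, from 0 (shut) to 1 (fully open); "tx", "ty", "tz": the shift along the tool's x, y, z in units of 0.25 m (1.0 is 0.25 m); "twist": the turn about the tool's z in units of pi/2 rad (1.0 is pi/2 rad). A call has 1 to 8 rows; each row is the pose to reach, as a shift and turn from the pose commanded when the call began, along the tool's axes at that moment; what a row does not reach only later rows make up. A row lasts 1/10 s, in which the tool goes at most 50 mm and 8.59 degrees, less where a joint would pass 70% of its speed; a pose out of reach is approached as far as the arm can. A call with a number of a shift or a turn outside -1 to 1 is refused whole. A call with a gripper value outside its range is refused whole. The fingers move at their own pace and stop on an object; "force" is the grip in N (left out, the last holds). Time passes only in rows, so rows that repeat a pose let the fingers close. It gives the time, the measured TCP pose, the force and the opening at its end, in the units of the state.
- telemetry.state(): the state, without advancing time (a new reading comes with each control period).
- snapshot(name): name is "side" or "top"; returns a dict with "pixels" (384x512x3 uint8, red, green, blue), "z_map" (384x512 float32, m along the optical axis (not along the pixel's ray), 0 where there is no reading), "K" (3x3 intrinsics, pixels), "position" and "orientation" of the camera in the world. Camera axes: x right, y down, z forward; pixel columns grow to the right and rows downward; lengths in m; the calibration is good to about 2 mm. A picture is of the moment at which its call begins.
- ctrl.hand_in(): hands the job in, once; it reports no verdict.
Trained networks look in a picture, given as the dict that the camera call returned (one of the last four; its "shot" number tells which), for a name from the list of things; names that differ only in an ending like _2 or _b are one class to them, and where a whole thing is asked for, a point or a joint stands for the part that bears it (a point fixed in the world has none). Each returns a list of dicts, best first, with "score" (0 to 1); they miss things now and then, are a little off and sometimes report something else, mostly with a low value. They report only what shows in the picture. A call takes as long as a camera call.
- nets.spot_in(picture, label): "location" ([row, column] in pixels, amid what is visible of it).
- nets.regions_of(picture, label): "region" (384x512 bool, what is visible of it) and "location" ([row, column] in pixels, amid what is visible of it).
- nets.landmark_of(picture, label): "location" ([row, column] in pixels: a listed point, or the origin of a listed thing).
The state is a dict: "t": time; "joint_positions": joint angles; "qvel": joint speeds; "joint_torque": joint torques, N m; "tcp_pos": TCP position; "tool_rot": TCP orientation; "ft_force": force on the tool from outside, world axes, zero at the start; "torque": the same for the moment, N m; "grip_width": finger opening in m.
Only numpy, scipy, OpenCV 4.12 (cv2) and the standard library are available. Lean on these libraries where they do the work, as an engineer would, in place of code of your own. Each camera call takes 0.05 s, during which the arm holds its last target. There are 200 camera calls.

## Task

Slide the loose lid along the rim of the steel tool pan until it butts flush against the other lid, the one seated at the pan's right-hand end, so that the pan's left end lies open. Then take hold of the rolling pin inside and draw it out left end first, tilting it so that it passes through the opening, which is much shorter than the pin; both lids stay lying in place on the pan, closed up, and everything else is left where it is. The program finishes while still holding the pin in the gripper, at rest, all of it a good hand's breadth above the pan rim and still over or close beside the pan: do not put it down or let go.

Things in the scene. Friction and masses are not known exactly. Their poses are not given: they have to be found in the camera images.
- pan: Steel catering pan, open on top, fixed to the bench. 530 mm long (its y) by 325 mm wide (its x) over the rim; rim top 100 mm above the bench. Inside 505 by 304 mm, upright walls; walls and floor 3 mm thick. Origin: centre of the underside, z up. Its +y end is the left-hand end seen from the robot, to be left open; it may be turned by 0.25 rad. end_lid covers its -y end.
- lid: The loose lid: steel, 325 mm (x) by 176 mm (y), 0.5 kg, lies on the pan's long rims and slides along the pan's y. Origin: centre of the edge's underside, at rim height; axes as the pan's. Edge 5 mm thick; inside it a panel 298 by 147 mm is sunk to 8 mm below the rim top, guided by the pan's long walls with 3 mm play each side. It starts 25 to 85 mm from end_lid; flush, the origins are 176 mm apart.
- lid_handle (a point): middle of the loose lid's bridge handle, on the bar's axis: a round bar 10 mm thick, straight for 96 mm along the lid's x, 33 mm above the lid's origin (133 mm above the bench), on two posts at x = +-55 mm. 33 mm free under the bar down to the sunk panel, 70 mm free on either side of it along y.
- end_lid: The other lid, the same in every way with the same handle, seated at the pan's -y (right-hand) end, its origin 177 mm from the pan's centre; the end wall stops it after 2 mm. With the loose lid flush, the opening at the +y end, from the loose lid's edge to the inside of the end wall, is 165 mm long (along y) and 304 mm wide.
- pin: Wooden rolling pin lying on the pan's floor, about along the pan's y, mostly under the lids; 0.18 to 0.29 kg. 360 mm long: a round barrel 38 mm thick, 210 mm long, and at each end a round handle 22 mm thick, 75 mm long. Origin: its middle, on its axis (22 mm above the bench at the start); its y axis points along it to the outer, left-hand end, which lies 5 to 25 mm from the end wall.
- pin_outer (a point): the pin's outer (left, +y) end, at the tip of the handle, on the axis, 180 mm from the pin's origin
- pin_inner (a point): the pin's inner (right, -y) end, at the tip of the other handle, on the axis; at the start it is under the lids
- cutter: bystander: steel biscuit cutter, a ring 48 mm across and 35 mm high, standing on the pan's floor beside the pin on its +x side, near the open end. Origin: centre of the underside.
- scraper: bystander: bench scraper with dark wooden handle, 125 by 105 mm, 20 mm high, flat on the bench to the right
- dredger: bystander: round steel sugar dredger, 72 mm across, 102 mm high, standing on the bench to the left
- bowl: bystander: steel bowl, 170 mm across, 62 mm high, on the bench to the left
- brush: bystander: pastry brush, 220 mm long, lying on the bench to the left near the robot
- timer: bystander: round kitchen timer, 68 mm across, 45 mm high, on the bench to the right of the pan

How it is judged:
On the way, in this order (a step that is already met when the one before it is completed fails the run):
1. the loose lid is butted flush against the end lid (y of lid in the frame of end_lid between 0.17 and 0.18 m and angle between the y axis of lid and the y axis of pan, either way round below 0.03 rad and height (world z) of lid below 0.106 m), for 0.2 s.
2. the pin comes out left end first, tilted: its outer end above the rim while its inner end is still inside the pan (height (world z) of pin_outer above 0.13 m and height (world z) of pin_inner below 0.09 m), for 0.1 s.
At the end, for the whole second after the job is handed in: Gripper holding the pin at rest, both its ends 60 mm or more above the pan rim (160 mm above the bench), its middle within 550 mm of the pan's centre seen from above, touching neither pan nor lids; lids flat on the rim with under 4 mm gap, end_lid within 10 mm of its start (all of step 1 and height (world z) of each of pin_outer, pin_inner above 0.16 m and horizontal distance between pin and pan below 0.55 m and contact force between the fingers and pin above 2 N and contact force between pin and lid below 0.1 N and contact force between pin and end_lid below 0.1 N and contact force between pin and pan below 0.1 N and linear speed of pin below 0.03 m/s and angular speed of pin below 0.2 rad/s and height (world z) of end_lid below 0.106 m and angle between each of lid, end_lid's own z axis and vertical below 0.04 rad and distance of end_lid from where it was at the start of the episode below 0.01 m); the arm keeps its last pose, push and grip.
It fails at once if a lid lifted or tipped off the pan (height (world z) of any of lid, end_lid above 0.125 m or angle between any of lid, end_lid's own z axis and vertical above 0.15 rad).
It fails at once if the end lid pushed along by more than 15 mm (distance of end_lid from where it was at the start of the episode above 0.015 m).
It fails at once if a bystander shifted by more than 30 mm (distance of any of cutter, scraper, dredger, bowl, brush, timer from where it was at the start of the episode above 0.03 m).
It also fails if it takes over 58 s, if anything falls off the work surface, if the arm or the gripper's body presses on something with over 40 N, if the wrist force passes 120 N, or if a joint passes its speed limit or range.

## Working session

There is one attempt and no reset: what is moved stays moved. The work goes in short steps, Python scripts to look and compute and a tool call to move; the robot and the scene stay as the last step left them, time stands still between calls to the robot, and variables do not carry over. Pictures are saved under pics/ and viewed, about 8 in all and at most 12, crops included, and the job is handed in when it is done.

Besides the shell and the picture viewer there is one more tool, called after "Emit:" in YAML: its name, and indented under it one key for each argument. jog_arm: Moves the arm, as the interface text tells. Its arguments: {"type":"object","properties":{"series":{"type":"array"},"force":{"type":"number"}},"required":["series"]}

```bash
mkdir -p pics; cat > h.py <<'E'
import numpy as np, cv2
from scipy.spatial.transform import Rotation as R
from rig import telemetry, snapshot, ctrl, nets
def rot(q): return R.from_quat([q[1],q[2],q[3],q[0]]).as_matrix()
def cloud(p):
    v,u=np.mgrid[0:384,0:512]; z=p["z_map"]; K=p["K"]
    c=np.stack([(u-K[0,2])/K[0,0]*z,(v-K[1,2])/K[1,1]*z,z],-1)
    return c@rot(p["orientation"]).T+np.array(p["position"])
def at_h(p,rc,h):
    K=p["K"]; d=rot(p["orientation"])@np.array([(rc[1]-K[0,2])/K[0,0],(rc[0]-K[1,2])/K[1,1],1])
    o=np.array(p["position"]); return o+d*(h-o[2])/d[2]
def save(p,n): cv2.imwrite("pics/"+n,cv2.cvtColor(p["pixels"],cv2.COLOR_RGB2BGR))
def st():
    s=telemetry.state(); print({k:np.round(s[k],3).tolist() for k in("t","joint_positions","tcp_pos","tool_rot","ft_force","grip_width")}); return s
E
python3 - <<'E'
from h import *
np.set_printoptions(precision=3,suppress=True)
st()
H=dict(pan=0,lid=.1,lid_handle=.133,end_lid=.1,pin=.022,pin_outer=.022,cutter=0,dredger=0,bowl=0,timer=0,scraper=0,brush=0)
for n in("top","side"):
    p=snapshot(n); save(p,n+"0.png"); print(n,p["position"],rot(p["orientation"])[:,2]); C=cloud(p)
    for l,h in H.items():
        r=nets.landmark_of(p,l)[:2]
        for x in r:
            rc=x["location"]; print(l,round(x["score"],2),np.round(rc),at_h(p,rc,h)[:2],C[int(rc[0]),int(rc[1])])
E
```

```text
{'t': 0.0, 'joint_positions': [1.072, 0.265, 1.605, 0.0, 1.274, -0.037], 'tcp_pos': [0.3, 0.604, 0.244], 'tool_rot': [-0.0, 0.229, 0.973, -0.001], 'ft_force': [-0.447, 0.196, -0.263], 'grip_width': 0.085}
top [ 0.448 -0.042  1.36 ] [ 0.057 -0.02  -0.998]
pan 0.33 [194. 381.] [ 0.549 -0.493] [ 0.548 -0.478  0.036]
lid 0.78 [171. 230.] [ 0.601 -0.004] [ 0.605 -0.002  0.092]
lid_handle 0.56 [168. 231.] [ 0.604 -0.006] [ 0.61  -0.002  0.097]
end_lid 0.67 [180. 302.] [ 0.579 -0.222] [ 0.58  -0.221  0.095]
pin_outer 0.5 [167. 172.] [0.619 0.184] [0.624 0.188 0.002]
cutter 0.46 [136. 193.] [0.724 0.123] [ 0.725  0.124 -0.005]
dredger 0.88 [221.  96.] [0.441 0.425] [0.444 0.395 0.088]
dredger 0.22 [134. 192.] [0.731 0.127] [0.733 0.127 0.001]
bowl 0.77 [155.  96.] [0.654 0.434] [ 0.657  0.435 -0.002]
bowl 0.44 [258. 106.] [0.324 0.387] [0.328 0.383 0.017]
timer 0.8 [196. 380.] [ 0.544 -0.49 ] [ 0.541 -0.478  0.037]
scraper 0.86 [226. 391.] [ 0.448 -0.527] [ 0.45  -0.523  0.01 ]
scraper 0.21 [260. 106.] [0.316 0.387] [0.32  0.38  0.024]
brush 0.66 [257. 105.] [0.327 0.39 ] [0.329 0.384 0.023]
side [ 0.309 -1.012  1.307] [ 0.123  0.61  -0.783]
pan 0.92 [190. 279.] [ 0.589 -0.042] [ 0.58  -0.061  0.032]
lid 0.63 [164. 276.] [ 0.587 -0.003] [0.589 0.007 0.094]
lid_handle 0.65 [157. 280.] [ 0.599 -0.004] [0.607 0.035 0.09 ]
end_lid 0.66 [221. 288.] [ 0.566 -0.243] [ 0.567 -0.237  0.096]
pin 0.47 [176. 278.] [0.596 0.003] [ 0.577 -0.053  0.095]
pin_outer 0.41 [140. 271.] [0.615 0.185] [0.618 0.197 0.011]
cutter 0.41 [151. 304.] [0.729 0.119] [0.699 0.044 0.089]
dredger 0.87 [109. 217.] [0.441 0.438] [0.438 0.399 0.038]
bowl 0.94 [101. 267.] [0.658 0.436] [0.658 0.435 0.001]
timer 0.89 [307. 300.] [ 0.54 -0.49] [ 0.532 -0.503  0.037]
scraper 0.61 [329. 277.] [ 0.458 -0.539] [ 0.457 -0.542  0.008]
brush 0.61 [121. 189.] [0.316 0.393] [0.317 0.373 0.021]
```

```bash
cat > m.py <<'E'
from h import *
np.set_printoptions(precision=3,suppress=True)
p=snapshot("top"); C=cloud(p); x,y,z=C[...,0],C[...,1],C[...,2]
box=(x>.38)&(x<.85)&(y>-.4)&(y<.35)
m=box&(z>.088)&(z<.112); q=cv2.minAreaRect(C[m][:,:2].astype(np.float32)); print("pan rect",q)
m=(box&(z>.122)&(z<.145)).astype(np.uint8); n,L,S,c=cv2.connectedComponentsWithStats(m)
for i in range(1,n):
    P=C[L==i]
    if len(P)>15: print("handle",len(P),P.mean(0),cv2.minAreaRect(P[:,:2].astype(np.float32)))
m=box&(z>.008)&(z<.06)&(y>.05); n,L,S,c=cv2.connectedComponentsWithStats(m.astype(np.uint8))
for i in range(1,n):
    P=C[L==i]
    if len(P)>15: print("inside",len(P),P.mean(0),P.min(0),P.max(0),cv2.minAreaRect(P[:,:2].astype(np.float32)))
for l in("pin","cutter"):
    for r in nets.regions_of(p,l)[:1]:
        P=C[r["region"]]; print(l,r["score"],len(P),P.mean(0),P.min(0),P.max(0),cv2.minAreaRect(P[:,:2].astype(np.float32)))
im=cv2.resize(p["pixels"][90:290,60:420],None,fx=2.2,fy=2.2); cv2.imwrite("pics/t1.png",im[...,::-1])
E
python3 m.py
```

```text
pan rect ((0.5924259424209595, -0.05244559049606323), (0.5317285060882568, 0.3267614245414734), 84.57247161865234)
handle 136 [ 0.595 -0.008  0.135] ((0.5963285565376282, -0.008308030664920807), (0.009858190082013607, 0.11702577769756317), 84.57718658447266)
handle 135 [ 0.574 -0.228  0.135] ((0.5749489665031433, -0.22817860543727875), (0.010208922438323498, 0.11624938994646072), 84.50846099853516)
inside 429 [0.658 0.178 0.034] [0.464 0.072 0.008] [0.769 0.213 0.06 ] ((0.6323102712631226, 0.18755961954593658), (0.10710273683071136, 0.3229946494102478), 65.76893615722656)
inside 96 [0.727 0.12  0.027] [0.702 0.096 0.008] [0.755 0.149 0.043] ((0.7276959419250488, 0.12307903170585632), (0.05466533452272415, 0.04690743610262871), 62.75469970703125)
inside 213 [0.606 0.128 0.031] [0.586 0.087 0.01 ] [0.623 0.181 0.044] ((0.6105846166610718, 0.1327989250421524), (0.09413464367389679, 0.036127157509326935), 80.9546127319336)
pin 0.8 366 [0.601 0.056 0.026] [ 0.575 -0.145 -0.005] [0.625 0.188 0.107] ((0.6012263298034668, 0.021188780665397644), (0.3344760239124298, 0.036073237657547), 87.19947052001953)
cutter 0.26 280 [0.6   0.053 0.03 ] [ 0.575 -0.144 -0.005] [0.623 0.178 0.044] ((0.6010302901268005, 0.016763195395469666), (0.3238227665424347, 0.03594788908958435), 87.1690444946289)
```

View pics/t1.png

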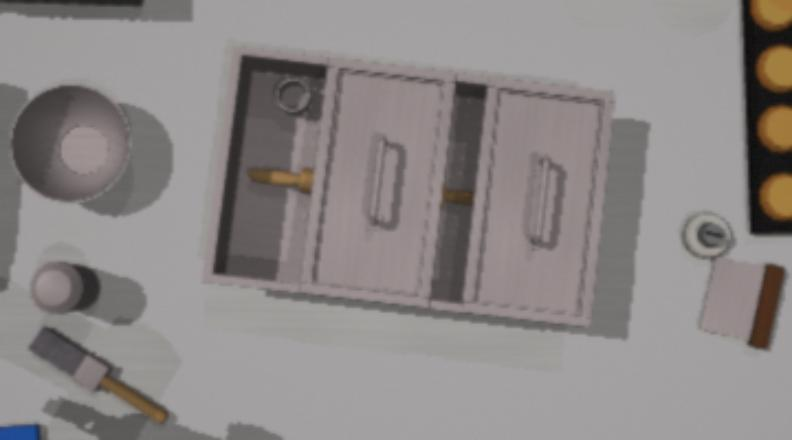

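The top view (crop) shows the pan with its yaw at about −5.4°. The loose lid's handle is at crop (383,180), the end lid's at (541,200), and the 45 mm gap lies between the lids. The pin handle's tip is at crop (250,175) and the cutter at (293,95). Both handles measure 0.135 m high, which fits the given 0.133.

Emit:
jog_arm:
  series:
    - {"tx": -1, "ty": -0.77, "twist": -0.233, "fingers": 0.6}
    - {"tx": -1, "ty": -0.77, "twist": -0.233, "fingers": 0.6}
    - {"tx": -1, "ty": -0.77, "twist": -0.233, "fingers": 0.6}
    - {"tx": -1, "ty": -0.77, "twist": -0.233, "fingers": 0.6}
    - {"tx": -1, "ty": -0.77, "twist": -0.233, "fingers": 0.6}
    - {"tx": -1, "ty": -0.77, "twist": -0.233, "fingers": 0.6}
    - {"tx": -1, "ty": -0.77, "twist": -0.233, "fingers": 0.6}
    - {"tx": -1, "ty": -0.77, "twist": -0.233, "fingers": 0.6}
  force: 30

```text
$.series[0]: bad value
```

```bash
cat >> h.py <<'E'
def go(xyz,yaw=None):
    """print shift in tool units to world xyz, twist so tool y (mod pi) has world angle yaw (deg)"""
    s=st(); M=rot(s["tool_rot"]); d=M.T@(np.array(xyz)-s["tcp_pos"])/.25
    a=np.degrees(np.arctan2(M[1,1],M[0,1])); print("tz axis",np.round(M[:,2],3),"yaw",round(a,2),"shift",np.round(d,3))
    if yaw is not None: print("twist",round(-((yaw-a+90)%180-90)/90,3))
E
python3 -c "
from h import *
go([.596,-.008,.20],84.55)"
```

```text
{'t': 1.45, 'joint_positions': [1.072, 0.264, 1.604, 0.0, 1.274, -0.037], 'tcp_pos': [0.301, 0.604, 0.245], 'tool_rot': [-0.0, 0.229, 0.973, 0.0], 'ft_force': [-0.553, 1.002, -0.376], 'grip_width': 0.085}
tz axis [-0.  0. -1.] yaw 63.54 shift [-2.149 -1.667  0.181]
twist -0.233
```

Emit:
jog_arm:
  series:
    - {"fingers": 0.6, "tx": -1, "ty": -0.77, "tz": 0, "twist": -0.233}
    - {"fingers": 0.6, "tx": -1, "ty": -0.77, "tz": 0, "twist": -0.233}
    - {"fingers": 0.6, "tx": -1, "ty": -0.77, "tz": 0, "twist": -0.233}
    - {"fingers": 0.6, "tx": -1, "ty": -0.77, "tz": 0, "twist": -0.233}
    - {"fingers": 0.6, "tx": -1, "ty": -0.77, "tz": 0, "twist": -0.233}
    - {"fingers": 0.6, "tx": -1, "ty": -0.77, "tz": 0, "twist": -0.233}
    - {"fingers": 0.6, "tx": -1, "ty": -0.77, "tz": 0, "twist": -0.233}
    - {"fingers": 0.6, "tx": -1, "ty": -0.77, "tz": 0, "twist": -0.233}
  force: 30

```text
t: 2.25
tcp_pos: [0.4398, 0.3187, 0.2455]
tool_rot: [0.0, 0.05, 0.999, 0.0]
ft_force: [-1.1, -0.6, 0.2]
grip_width: 0.0513
```

```bash
python3 -c "
from h import *
go([.596,-.008,.20],84.55)"
```

```text
{'t': 2.25, 'joint_positions': [0.581, 0.014, 1.886, -0.0, 1.241, -0.89], 'tcp_pos': [0.44, 0.319, 0.246], 'tool_rot': [0.0, 0.05, 0.999, 0.0], 'ft_force': [-1.15, -0.58, 0.231], 'grip_width': 0.051}
tz axis [ 0.  0. -1.] yaw 84.29 shift [-0.752 -1.238  0.182]
twist -0.003
```

Emit:
jog_arm:
  series:
    - {"fingers": 0.6, "tx": -0.75, "ty": -1, "tz": 0, "twist": 0}
    - {"fingers": 0.6, "tx": -0.75, "ty": -1, "tz": 0, "twist": 0}
    - {"fingers": 0.6, "tx": -0.75, "ty": -1, "tz": 0, "twist": 0}
    - {"fingers": 0.6, "tx": -0.75, "ty": -1, "tz": 0, "twist": 0}
    - {"fingers": 0.6, "tx": -0.75, "ty": -1, "tz": 0, "twist": 0}
    - {"fingers": 0.6, "tx": -0.75, "ty": -1, "tz": 0, "twist": 0}
    - {"fingers": 0.6, "tx": -0.75, "ty": -1, "tz": 0, "twist": 0}
    - {"fingers": 0.6, "tx": -0.75, "ty": -1, "tz": 0, "twist": 0}
  force: 30

```text
t: 3.05
tcp_pos: [0.6024, 0.0535, 0.2449]
tool_rot: [-0.0, 0.049, 0.999, 0.0]
ft_force: [-1.4, 1.3, 0.5]
grip_width: 0.0511
```

```bash
python3 -c "
from h import *
go([.596,-.008,.20],84.55)"
```

```text
{'t': 3.05, 'joint_positions': [0.047, 0.133, 1.76, 0.001, 1.249, -1.426], 'tcp_pos': [0.602, 0.054, 0.245], 'tool_rot': [-0.0, 0.049, 0.999, 0.0], 'ft_force': [-1.44, 1.33, 0.464], 'grip_width': 0.051}
tz axis [-0.     0.001 -1.   ] yaw 84.39 shift [ 0.002 -0.247  0.18 ]
twist -0.002
```

Emit:
jog_arm:
  series:
    - {"fingers": 0.6, "tx": 0, "ty": -0.247, "tz": 0, "twist": -0.002}
    - {"fingers": 0.6, "tx": 0, "ty": -0.247, "tz": 0.1, "twist": -0.002}
    - {"fingers": 0.6, "tx": 0, "ty": -0.247, "tz": 0.2, "twist": -0.002}
    - {"fingers": 0.6, "tx": 0, "ty": -0.247, "tz": 0.3, "twist": -0.002}
    - {"fingers": 0.6, "tx": 0, "ty": -0.247, "tz": 0.4, "twist": -0.002}
    - {"fingers": 0.6, "tx": 0, "ty": -0.247, "tz": 0.46, "twist": -0.002}
    - {"fingers": 0.6, "tx": 0, "ty": -0.247, "tz": 0.46, "twist": -0.002}
  force: 30

```text
t: 3.75
tcp_pos: [0.5931, -0.0055, 0.1275]
tool_rot: [-0.003, 0.045, 0.999, 0.0]
ft_force: [-1.1, 1.0, -0.1]
grip_width: 0.0516
```

Emit:
jog_arm:
  series:
    - {"fingers": 0, "tx": 0, "ty": 0, "tz": 0, "twist": 0}
    - {"fingers": 0, "tx": 0, "ty": 0, "tz": 0, "twist": 0}
    - {"fingers": 0, "tx": 0, "ty": 0, "tz": 0, "twist": 0}
    - {"fingers": 0, "tx": 0, "ty": 0, "tz": 0, "twist": 0}
    - {"fingers": 0, "tx": 0, "ty": 0, "tz": 0, "twist": 0}
  force: 30

```text
t: 4.25
tcp_pos: [0.5969, -0.0076, 0.1322]
tool_rot: [0.002, 0.046, 0.999, 0.0]
ft_force: [-1.3, 1.4, 5.9]
grip_width: 0.0085
```

```bash
python3 -c "
from h import *
go([.5917,-.0524,.13],84.55)"
```

```text
{'t': 4.25, 'joint_positions': [-0.055, 0.211, 1.888, 0.0, 1.039, -1.533], 'tcp_pos': [0.597, -0.008, 0.132], 'tool_rot': [0.002, 0.046, 0.999, 0.0], 'ft_force': [-1.33, 1.396, 5.874], 'grip_width': 0.008}
tz axis [ 0.003  0.    -1.   ] yaw 84.67 shift [ 0.004 -0.18   0.009]
twist 0.001
```

Emit:
jog_arm:
  series:
    - {"fingers": 0, "tx": 0, "ty": -0.05, "tz": 0, "twist": 0}
    - {"fingers": 0, "tx": 0, "ty": -0.09, "tz": 0, "twist": 0}
    - {"fingers": 0, "tx": 0, "ty": -0.13, "tz": 0, "twist": 0}
    - {"fingers": 0, "tx": 0, "ty": -0.16, "tz": 0, "twist": 0}
    - {"fingers": 0, "tx": 0, "ty": -0.183, "tz": 0, "twist": 0}
    - {"fingers": 0, "tx": 0, "ty": -0.183, "tz": 0, "twist": 0}
    - {"fingers": 0, "tx": 0, "ty": -0.183, "tz": 0, "twist": 0}
  force: 30

```text
t: 4.95
tcp_pos: [0.5928, -0.0528, 0.1322]
tool_rot: [0.002, 0.047, 0.999, 0.001]
ft_force: [1.0, 2.4, 6.1]
grip_width: 0.0085
```

```bash
python3 -c "
from h import *
go([.5917,-.0524,.13],84.55)"; python3 m.py
```

```text
{'t': 4.95, 'joint_positions': [-0.132, 0.207, 1.892, 0.002, 1.038, -1.61], 'tcp_pos': [0.593, -0.053, 0.132], 'tool_rot': [0.002, 0.047, 0.999, 0.001], 'ft_force': [1.014, 2.428, 6.067], 'grip_width': 0.009}
tz axis [ 0.004  0.001 -1.   ] yaw 84.64 shift [0.005 0.001 0.009]
twist 0.001
pan rect ((0.5927383899688721, -0.05207252502441406), (0.530931293964386, 0.32725319266319275), 84.56202697753906)
handle 135 [ 0.574 -0.228  0.135] ((0.5748347640037537, -0.22804315388202667), (0.01009785383939743, 0.11630348861217499), 84.93238830566406)
handle 42 [ 0.55  -0.049  0.134] ((0.5495741367340088, -0.048826664686203), (0.009824958629906178, 0.032038621604442596), 84.21095275878906)
inside 463 [0.663 0.173 0.034] [0.464 0.05  0.008] [0.768 0.214 0.06 ] ((0.6376475095748901, 0.1830613613128662), (0.12589983642101288, 0.3304940462112427), 62.07913589477539)
inside 95 [0.727 0.12  0.027] [0.702 0.096 0.009] [0.75  0.142 0.043] ((0.7265822887420654, 0.11955089122056961), (0.04614266753196716, 0.04606587812304497), 22.90930938720703)
inside 351 [0.604 0.105 0.032] [0.583 0.05  0.008] [0.624 0.187 0.045] ((0.6067784428596497, 0.11879713088274002), (0.1366230547428131, 0.03784261271357536), 84.63282012939453)
pin 0.93 369 [0.603 0.099 0.044] [ 0.448 -0.042 -0.   ] [0.624 0.177 1.36 ] ((0.5629287958145142, 0.04494301229715347), (0.2763100266456604, 0.08589049428701401), 54.39285659790039)
cutter 0.67 62 [0.724 0.119 0.023] [ 0.702  0.097 -0.001] [0.75  0.141 0.043] ((0.7254404425621033, 0.11978628486394882), (0.04567258432507515, 0.03431859239935875), 28.906856536865234)
```

Emit:
jog_arm:
  series:
    - {"fingers": 0, "tx": 0, "ty": -0.006, "tz": 0, "twist": 0}
    - {"fingers": 0, "tx": 0, "ty": -0.006, "tz": 0, "twist": 0}
    - {"fingers": 0, "tx": 0, "ty": -0.006, "tz": 0, "twist": 0}
  force: 30

```text
t: 5.4
tcp_pos: [0.5928, -0.0533, 0.1322]
tool_rot: [0.002, 0.047, 0.999, 0.001]
ft_force: [1.0, 5.9, 5.3]
grip_width: 0.0086
```

Motion stopped and the push rose to about 6 N, so the lids are butted. I'll release, rise and look again.

Emit:
jog_arm:
  series:
    - {"fingers": 0.6, "tx": 0, "ty": 0.004, "tz": 0, "twist": 0}
    - {"fingers": 0.6, "tx": 0, "ty": 0.004, "tz": 0, "twist": 0}
    - {"fingers": 0.6, "tx": 0, "ty": 0.004, "tz": 0, "twist": 0}
    - {"fingers": 0.6, "tx": 0, "ty": 0.004, "tz": -0.1, "twist": 0}
    - {"fingers": 0.6, "tx": 0, "ty": 0.004, "tz": -0.3, "twist": 0}
    - {"fingers": 0.6, "tx": 0, "ty": 0.004, "tz": -0.5, "twist": 0}
    - {"fingers": 0.6, "tx": 0, "ty": 0.1, "tz": -0.6, "twist": 0}
  force: 20

```text
t: 6.1
tcp_pos: [0.5953, -0.0322, 0.2854]
tool_rot: [0.003, 0.048, 0.999, -0.001]
ft_force: [1.3, 1.5, 1.1]
grip_width: 0.0509
```

```bash
cat >> m.py <<'E'
# pin handle: axis + tip in pan frame
a=np.radians(84.56); ey=np.array([np.cos(a),np.sin(a)]); ex=np.array([ey[1],-ey[0]]); c=np.array([.5927,-.0523])
yy=(C[...,:2]-c)@ey; xx=(C[...,:2]-c)@ex
m=(yy>.085)&(yy<.25)&(abs(xx)<.06)&(z>.014)&(z<.06)
for lo in np.arange(.08,.26,.01):
    k=m&(yy>=lo)&(yy<lo+.01)
    if k.sum()>2: print(round(lo,3),k.sum(),"xx",xx[k].min(),xx[k].max(),xx[k].mean(),"z",z[k].max(),np.median(z[k]))
for r in nets.landmark_of(p,"pin_outer")[:1]:
    P=at_h(p,r["location"],.022)[:2]-c; print("outer",P@ey,P@ex)
print("cutter",(np.array([.7266,.1196])-c)@ey,(np.array([.7266,.1196])-c)@ex)
E
python3 m.py; python3 -c "
from h import *
st(); p=snapshot('side'); save(p,'s1.png')"
```

```text
pan rect ((0.5926513671875, -0.05220663547515869), (0.5312373042106628, 0.32714980840682983), 84.55738830566406)
handle 135 [ 0.574 -0.228  0.135] ((0.5752717852592468, -0.22812624275684357), (0.009742041118443012, 0.11692311614751816), 84.60417175292969)
handle 71 [ 0.564 -0.051  0.135] ((0.564012348651886, -0.050678592175245285), (0.009798073209822178, 0.062016457319259644), 84.40328216552734)
inside 412 [0.651 0.184 0.035] [0.464 0.091 0.008] [0.769 0.214 0.06 ] ((0.627410352230072, 0.18957573175430298), (0.09067952632904053, 0.31695377826690674), 69.15764617919922)
inside 78 [0.727 0.124 0.027] [0.699 0.101 0.008] [0.756 0.142 0.043] ((0.7250728607177734, 0.11952338367700577), (0.04867324233055115, 0.04488518461585045), 22.2128849029541)
inside 181 [0.607 0.135 0.029] [0.587 0.095 0.008] [0.624 0.181 0.044] ((0.6053515672683716, 0.13775089383125305), (0.0365520678460598, 0.08604894578456879), 0.44461068511009216)
inside 40 [0.598 0.056 0.035] [0.583 0.05  0.02 ] [0.618 0.062 0.042] ((0.6003627181053162, 0.05629754811525345), (0.010072463192045689, 0.035155974328517914), 85.736450
[... 1346 characters left out ...]
z 0.03584314106897568 0.02877686101096444
0.21 20 xx -0.013426628962562085 0.005021977507823049 -0.004329809584860685 z 0.03514134851488038 0.030182909292743032
0.22 19 xx -0.012222255998577694 0.004002555219152799 -0.004448702027476721 z 0.03094116511938716 0.027084049037668034
0.23 4 xx -0.00670725978780932 -0.0001634053366306474 -0.00430800303300324 z 0.029565747592723346 0.02500530418242286
outer 0.23684749831487004 -0.0010348243813779717
cutter 0.18381993122455684 0.11700022600234239
{'t': 6.3, 'joint_positions': [-0.092, 0.092, 1.74, -0.001, 1.309, -1.571], 'tcp_pos': [0.594, -0.03, 0.281], 'tool_rot': [0.0, 0.046, 0.999, -0.0], 'ft_force': [-0.363, 0.445, -0.017], 'grip_width': 0.051}
```

View pics/s1.png

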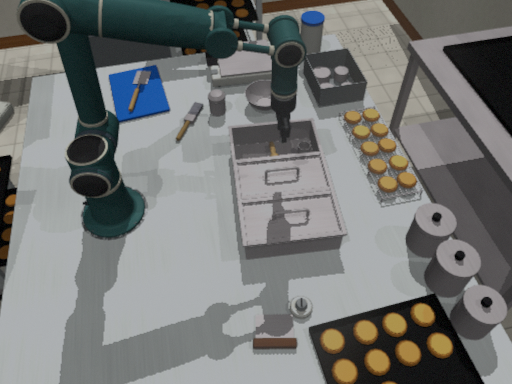

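The side view shows both lids closed up on the pan, with handles at (283,175) and (291,213). The pin handle shows in the opening at (272,150). Next I'll go above the pin handle, jaws across it.

```bash
python3 -c "
from h import *
go([.6084,.1491,.20],-5.4)"
```

```text
{'t': 6.35, 'joint_positions': [-0.092, 0.093, 1.742, -0.001, 1.309, -1.571], 'tcp_pos': [0.593, -0.03, 0.279], 'tool_rot': [-0.001, 0.046, 0.999, -0.0], 'ft_force': [-0.247, 0.049, -0.276], 'grip_width': 0.051}
tz axis [-0.002 -0.    -1.   ] yaw 84.71 shift [0.003 0.72  0.315]
twist -0.999
```

Emit:
jog_arm:
  series:
    - {"fingers": 0.6, "tx": 0.003, "ty": 0.72, "tz": 0, "twist": 1}
    - {"fingers": 0.6, "tx": 0.003, "ty": 0.72, "tz": 0, "twist": 1}
    - {"fingers": 0.6, "tx": 0.003, "ty": 0.72, "tz": 0, "twist": 1}
    - {"fingers": 0.6, "tx": 0.003, "ty": 0.72, "tz": 0, "twist": 1}
    - {"fingers": 0.6, "tx": 0.003, "ty": 0.72, "tz": 0, "twist": 1}
    - {"fingers": 0.6, "tx": 0.003, "ty": 0.72, "tz": 0.1, "twist": 1}
    - {"fingers": 0.6, "tx": 0.003, "ty": 0.72, "tz": 0.2, "twist": 1}
    - {"fingers": 0.6, "tx": 0.003, "ty": 0.72, "tz": 0.31, "twist": 1}
  force: 20

```text
t: 7.15
tcp_pos: [0.6082, 0.1487, 0.1993]
tool_rot: [-0.001, 0.595, 0.804, -0.002]
ft_force: [0.0, -0.8, -0.3]
grip_width: 0.0512
```

```bash
python3 -c "
from h import *
go([.6084,.1491,.20],-5.4)"
```

```text
{'t': 7.15, 'joint_positions': [0.2, 0.207, 1.76, -0.001, 1.178, -0.095], 'tcp_pos': [0.608, 0.149, 0.199], 'tool_rot': [-0.001, 0.595, 0.804, -0.002], 'ft_force': [0.0, -0.791, -0.332], 'grip_width': 0.051}
tz axis [-0.004 -0.001 -1.   ] yaw 16.95 shift [ 0.001  0.001 -0.003]
twist 0.248
```

Emit:
jog_arm:
  series:
    - {"fingers": 0.6, "tx": 0, "ty": 0, "tz": 0, "twist": 0.248}
    - {"fingers": 0.6, "tx": 0, "ty": 0, "tz": 0.1, "twist": 0.248}
    - {"fingers": 0.6, "tx": 0, "ty": 0, "tz": 0.22, "twist": 0.248}
    - {"fingers": 0.6, "tx": 0, "ty": 0, "tz": 0.35, "twist": 0.248}
    - {"fingers": 0.6, "tx": 0, "ty": 0, "tz": 0.48, "twist": 0.248}
    - {"fingers": 0.6, "tx": 0, "ty": 0, "tz": 0.6, "twist": 0.248}
    - {"fingers": 0.6, "tx": 0, "ty": 0, "tz": 0.68, "twist": 0.248}
    - {"fingers": 0.6, "tx": 0, "ty": 0, "tz": 0.7, "twist": 0.248}
  force: 20

```text
t: 7.95
tcp_pos: [0.6044, 0.1477, 0.0217]
tool_rot: [-0.003, 0.738, 0.675, -0.005]
ft_force: [-0.2, 0.1, -0.8]
grip_width: 0.0512
```

```bash
python3 -c "
from h import *
go([.6084,.1491,.022],-5.4)
p=snapshot('top'); cv2.imwrite('pics/t2.png',cv2.resize(p['pixels'][100:240,120:340],None,fx=3.4,fy=3.4)[...,::-1])"
```

```text
{'t': 7.95, 'joint_positions': [0.2, 0.393, 1.886, -0.0, 0.874, 0.288], 'tcp_pos': [0.604, 0.148, 0.022], 'tool_rot': [-0.003, 0.738, 0.675, -0.005], 'ft_force': [-0.159, 0.072, -0.849], 'grip_width': 0.051}
tz axis [-0.011 -0.002 -1.   ] yaw -5.05 shift [ 0.007  0.015 -0.001]
twist 0.004
```

View pics/t2.png

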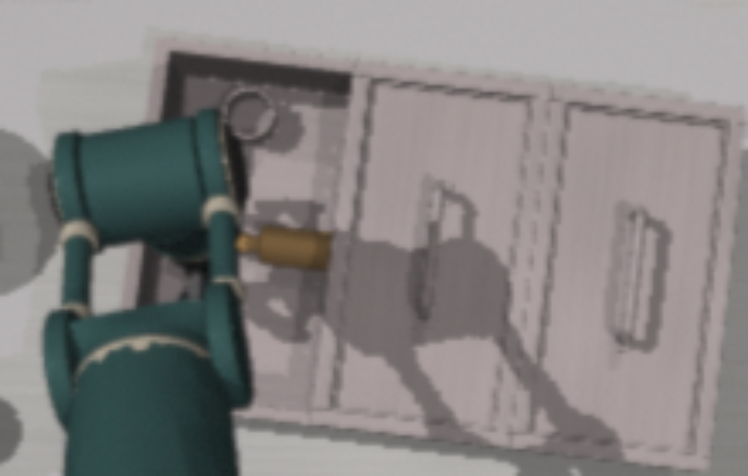

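The gripper stands over the pin handle, with the barrel visible at crop (293,248), and the lids are still closed. I'll close at the minimum grip and test-lift, letting the pin pivot in the pads.

Emit:
jog_arm:
  series:
    - {"fingers": 0, "tx": 0, "ty": 0, "tz": 0, "twist": 0}
    - {"fingers": 0, "tx": 0, "ty": 0, "tz": 0, "twist": 0}
    - {"fingers": 0, "tx": 0, "ty": 0, "tz": 0, "twist": 0}
    - {"fingers": 0, "tx": 0, "ty": 0, "tz": 0, "twist": 0}
    - {"fingers": 0, "tx": 0, "ty": 0, "tz": 0, "twist": 0}
    - {"fingers": 0, "tx": 0, "ty": 0, "tz": -0.04, "twist": 0}
    - {"fingers": 0, "tx": 0, "ty": 0, "tz": -0.08, "twist": 0}
    - {"fingers": 0, "tx": 0, "ty": 0, "tz": -0.12, "twist": 0}
  force: 20

```text
t: 8.8
tcp_pos: [0.6094, 0.1496, 0.0587]
tool_rot: [-0.0, 0.737, 0.675, 0.0]
ft_force: [-0.3, -0.7, -2.2]
grip_width: 0.0199
```

```bash
cat > v.py <<'E'
from h import *
np.set_printoptions(precision=3,suppress=True)
s=st(); p=snapshot("top"); C=cloud(p); z=C[...,2]
a=np.radians(84.56); ey=np.array([np.cos(a),np.sin(a)]); ex=np.array([ey[1],-ey[0]]); c=np.array([.5927,-.0523])
yy=(C[...,:2]-c)@ey; xx=(C[...,:2]-c)@ex; t=np.array(s["tcp_pos"])[:2]-c; print("tcp pan x,y",t@ex,t@ey)
m=(abs(xx)<.012)&(z<.6)
for lo in np.arange(.05,.36,.01):
    k=m&(yy>=lo)&(yy<lo+.01)
    if k.sum()>2: print(round(lo,3),k.sum(),"z",np.percentile(z[k],[10,50,90]))
b=(abs(xx)>.03)&(abs(xx)<.12)
for lo,hi,n in((-.08,.06,"lid"),(-.25,-.1,"end")):
    k=b&(yy>lo)&(yy<hi)&(z>.08)&(z<.12); A=np.c_[xx[k],yy[k],np.ones(k.sum())]; print(n,"slopes",np.linalg.lstsq(A,z[k],rcond=None)[0])
E
python3 v.py
```

```text
{'t': 8.8, 'joint_positions': [0.201, 0.348, 1.866, 0.0, 0.928, 0.288], 'tcp_pos': [0.609, 0.15, 0.059], 'tool_rot': [-0.0, 0.737, 0.675, 0.0], 'ft_force': [-0.324, -0.69, -2.159], 'grip_width': 0.02}
tcp pan x,y -0.0025094887771782053 0.20256391184875094
0.05 26 z [0.091 0.094 0.097]
0.06 27 z [0.092 0.094 0.098]
0.07 28 z [0.099 0.102 0.107]
0.08 18 z [0.1   0.103 0.105]
0.09 23 z [0.051 0.057 0.06 ]
0.1 26 z [0.053 0.056 0.061]
0.11 23 z [0.053 0.056 0.062]
0.12 24 z [0.054 0.058 0.061]
0.13 70 z [0.058 0.4   0.416]
0.14 82 z [0.06  0.425 0.433]
0.15 73 z [0.061 0.431 0.436]
0.16 75 z [0.05  0.427 0.432]
0.17 73 z [0.05  0.429 0.432]
0.18 62 z [0.057 0.431 0.433]
0.19 45 z [0.429 0.432 0.434]
0.2 48 z [0.429 0.432 0.434]
0.21 47 z [0.429 0.431 0.434]
0.22 48 z [0.428 0.431 0.434]
0.23 42 z [0.426 0.43  0.433]
0.24 49 z [0.422 0.429 0.436]
0.25 44 z [0.428 0.432 0.435]
0.26 14 z [0.415 0.427 0.431]
0.28 3 z [-0.007 -0.001 -0.001]
0.29 5 z [-0.001  0.001  0.002]
lid slopes [-0.    -0.021  0.094]
end slopes [0.001 0.008 0.096]
```

Emit:
jog_arm:
  series:
    - {"fingers": 0, "tx": 0.01, "ty": 0, "tz": -0.03, "twist": 0}
    - {"fingers": 0, "tx": 0.025, "ty": 0, "tz": -0.06, "twist": 0}
    - {"fingers": 0, "tx": 0.04, "ty": 0, "tz": -0.09, "twist": 0}
    - {"fingers": 0, "tx": 0.04, "ty": 0, "tz": -0.1, "twist": 0}
  force: 20

```text
t: 9.25
tcp_pos: [0.6111, 0.1603, 0.0841]
tool_rot: [0.0, 0.737, 0.676, 0.001]
ft_force: [-0.0, 0.7, -1.6]
grip_width: 0.0199
```

```bash
python3 v.py | grep -v " 0.4"; python3 -c "
from h import *
p=snapshot('side'); cv2.imwrite('pics/s2.png',cv2.resize(p['pixels'][90:260,200:370],None,fx=3.5,fy=3.5,interpolation=cv2.INTER_CUBIC)[...,::-1])"
```

```text
{'t': 9.25, 'joint_positions': [0.217, 0.324, 1.843, 0.0, 0.972, 0.304], 'tcp_pos': [0.611, 0.16, 0.084], 'tool_rot': [0.0, 0.737, 0.676, 0.001], 'ft_force': [-0.037, 0.713, -1.617], 'grip_width': 0.02}
tcp pan x,y -0.0018662792047919245 0.21337566655253476
0.05 26 z [0.09  0.094 0.096]
0.06 27 z [0.093 0.095 0.098]
0.07 27 z [0.096 0.103 0.106]
0.08 21 z [0.1   0.104 0.107]
0.09 26 z [0.068 0.071 0.073]
0.1 25 z [0.069 0.071 0.074]
0.11 25 z [0.071 0.073 0.077]
0.12 26 z [0.072 0.076 0.079]
0.13 28 z [0.074 0.077 0.082]
0.29 8 z [-0.004 -0.001  0.001]
0.3 11 z [-0.004 -0.     0.002]
0.31 8 z [-0.004 -0.003  0.002]
0.32 6 z [-0.004 -0.002  0.001]
lid slopes [ 0.001 -0.019  0.094]
end slopes [0.    0.009 0.096]
```

View pics/s2.png

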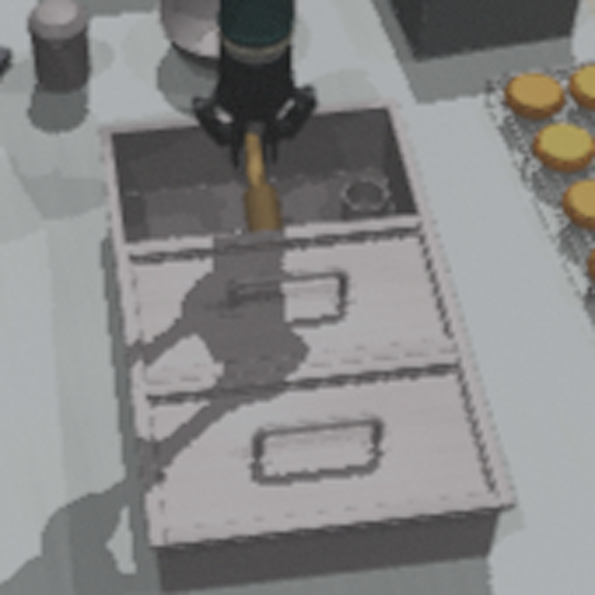

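```bash
cat > w.py <<'E'
from h import *
np.set_printoptions(precision=3,suppress=True)
s=st(); p=snapshot("side"); C=cloud(p); z=C[...,2]
a=np.radians(84.56); ey=np.array([np.cos(a),np.sin(a)]); ex=np.array([ey[1],-ey[0]]); c=np.array([.5927,-.0523])
yy=(C[...,:2]-c)@ey; xx=(C[...,:2]-c)@ex
I=p["pixels"].astype(int); w=(I[...,0]-I[...,2]>35)&(abs(xx)<.1)&(yy<.45)&(yy>-.3)
t=np.array(s["tcp_pos"])[:2]-c; print("tcp pan x,y",t@ex,t@ey)
for lo in np.arange(-.1,.4,.01):
    k=w&(yy>=lo)&(yy<lo+.01)
    if k.sum()>2: print(round(lo,3),k.sum(),"xx",xx[k].min(),xx[k].max(),"z",np.percentile(z[k],[5,50,95]))
E
python3 w.py
```

```text
{'t': 9.35, 'joint_positions': [0.216, 0.325, 1.844, 0.0, 0.972, 0.303], 'tcp_pos': [0.611, 0.16, 0.083], 'tool_rot': [0.0, 0.737, 0.676, 0.001], 'ft_force': [0.301, 0.41, -1.577], 'grip_width': 0.02}
tcp pan x,y -0.0021047720657131025 0.2129006251771891
0.11 6 xx -0.011565820444408502 0.007221906497164057 z [0.073 0.077 0.08 ]
0.12 15 xx -0.01344105124778601 0.008548190179549804 z [0.07  0.075 0.083]
0.13 16 xx -0.012682400586747852 0.009723450165379132 z [0.069 0.076 0.081]
0.14 15 xx -0.01426771069084401 0.008056138208090159 z [0.074 0.078 0.081]
0.15 20 xx -0.01340712245568971 0.01286139961996409 z [0.074 0.08  0.087]
0.16 7 xx -0.008700848979534954 0.009991874988011986 z [0.076 0.08  0.084]
0.17 4 xx -0.006920044943018146 0.0015327033788715364 z [0.074 0.074 0.08 ]
0.18 9 xx -0.008968576571610515 0.0022663248856119107 z [0.07  0.078 0.086]
0.19 14 xx -0.01152829274785429 0.004457854590801185 z [0.074 0.079 0.101]
0.2 8 xx -0.01046506392430946 0.005365541863520422 z [0.08  0.082 0.087]
0.21 10 xx -0.004942205505016055 0.006629804568944977 z [0.08  0.085 0.09 ]
0.22 7 xx -0.0067058685358203675 0.008022274657635648 z [0.081 0.088 0.092]
0.23 3 xx 0.0015624571952797257 0.005739346541230875 z [0.081 0.083 0.084]
```

The side view shows the pin handle tilted up between the fingers at crop (255,150), the lids closed and the cutter untouched at (366,195). The fit shows the pin pivoting in the pads with its inner end on the floor. Next I'll go up and out over the end wall.

Emit:
jog_arm:
  series:
    - {"fingers": 0, "tx": 0.0, "ty": 0, "tz": -0.05, "twist": 0}
    - {"fingers": 0, "tx": 0.03, "ty": 0, "tz": -0.1, "twist": 0}
    - {"fingers": 0, "tx": 0.06, "ty": 0, "tz": -0.16, "twist": 0}
    - {"fingers": 0, "tx": 0.12, "ty": 0, "tz": -0.21, "twist": 0}
    - {"fingers": 0, "tx": 0.19, "ty": 0, "tz": -0.27, "twist": 0}
    - {"fingers": 0, "tx": 0.25, "ty": 0, "tz": -0.33, "twist": 0}
    - {"fingers": 0, "tx": 0.31, "ty": 0, "tz": -0.4, "twist": 0}
    - {"fingers": 0, "tx": 0.31, "ty": 0, "tz": -0.4, "twist": 0}
  force: 20

```text
t: 10.2
tcp_pos: [0.6194, 0.2407, 0.1874]
tool_rot: [0.001, 0.736, 0.677, 0.004]
ft_force: [0.9, 1.0, -1.3]
grip_width: 0.0197
```

```bash
python3 w.py;  python3 v.py | grep -E "slopes"; python3 -c "
from h import *
p=snapshot('side'); cv2.imwrite('pics/s3.png',cv2.resize(p['pixels'][60:260,180:380],None,fx=3,fy=3,interpolation=cv2.INTER_CUBIC)[...,::-1])"
```

```text
{'t': 10.2, 'joint_positions': [0.333, 0.279, 1.694, 0.001, 1.161, 0.417], 'tcp_pos': [0.619, 0.241, 0.187], 'tool_rot': [0.001, 0.736, 0.677, 0.004], 'ft_force': [0.908, 0.988, -1.288], 'grip_width': 0.02}
tcp pan x,y -0.0011946141758071235 0.2942070562780611
0.1 6 xx -0.012582808238739184 0.008539399896772517 z [0.086 0.088 0.093]
0.11 30 xx -0.01156193475508486 0.0179673310834107 z [0.081 0.089 0.096]
0.12 25 xx -0.011000619228940398 0.015440238633743294 z [0.089 0.096 0.103]
0.13 25 xx -0.012104250296415705 0.013419111846457452 z [0.094 0.101 0.109]
0.14 22 xx -0.010913183238629194 0.013929696941584897 z [0.098 0.109 0.113]
0.15 20 xx -0.010517933528164443 0.015167289640768751 z [0.105 0.114 0.119]
0.16 30 xx -0.012367778876022226 0.013933583305190733 z [0.112 0.12  0.128]
0.17 19 xx -0.011412372707412992 0.011190600257466776 z [0.115 0.126 0.133]
0.18 24 xx -0.013165176989742785 0.012925885911462928 z [0.123 0.13  0.137]
0.19 25 xx -0.0887958652737576 0.014374134426829447 z [0.13  0.138 0.15 ]
0.2 25 xx -0.013636502349570635 0.011681034817058024 z [0.136 0.143 0.151]
0.21 23 xx 
[... 194 characters left out ...]
 z [0.15  0.162 0.173]
0.24 17 xx -0.012575514424052676 0.013362082240115484 z [0.157 0.166 0.17 ]
0.25 6 xx -0.007769431858756185 0.00023346914217566212 z [0.163 0.166 0.168]
0.26 9 xx -0.006307184264325521 0.0017231242180483232 z [0.163 0.168 0.176]
0.27 10 xx -0.008035667895162697 0.0034021254526850394 z [0.171 0.173 0.18 ]
0.28 15 xx -0.007564607708533219 0.004469945297231753 z [0.172 0.181 0.188]
0.29 10 xx -0.005751116892275183 0.005062335864232406 z [0.183 0.189 0.192]
0.3 9 xx -0.004912385114140243 0.0034840618494080336 z [0.191 0.194 0.2  ]
0.31 4 xx -0.0033747499180208896 0.0006143014944918883 z [0.194 0.197 0.2  ]
lid slopes [-0.    -0.021  0.094]
end slopes [-0.     0.008  0.096]
```

View pics/s3.png

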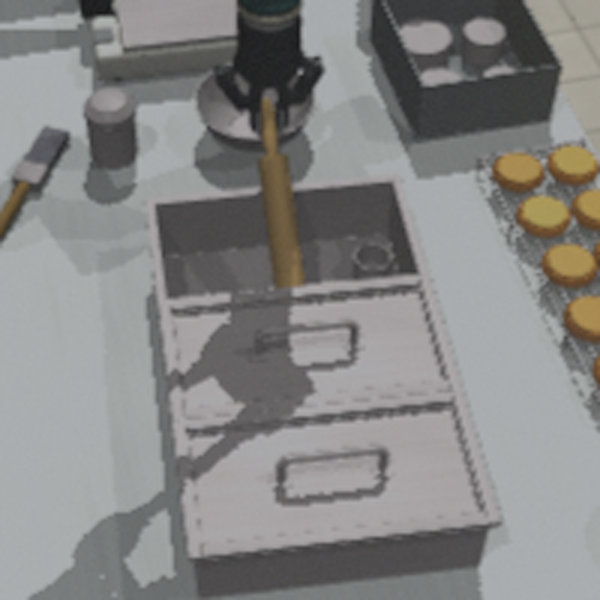

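The side view shows the pin tilted about 30°, its handle over the end wall at crop (270,130) and the barrel passing under the lid edge at (290,285). The lids are closed. The handle has crept about 10 mm toward its tip in the pads. I'll firm the grip to lock the angle, then pull along the pin's axis.

Emit:
jog_arm:
  series:
    - {"fingers": 0, "tx": 0, "ty": 0, "tz": 0, "twist": 0}
    - {"fingers": 0, "tx": 0, "ty": 0, "tz": 0, "twist": 0}
    - {"fingers": 0, "tx": 0, "ty": 0, "tz": 0, "twist": 0}
    - {"fingers": 0, "tx": 0.06, "ty": 0, "tz": -0.035, "twist": 0}
    - {"fingers": 0, "tx": 0.12, "ty": 0, "tz": -0.07, "twist": 0}
    - {"fingers": 0, "tx": 0.18, "ty": 0, "tz": -0.105, "twist": 0}
    - {"fingers": 0, "tx": 0.24, "ty": 0, "tz": -0.14, "twist": 0}
    - {"fingers": 0, "tx": 0.24, "ty": 0, "tz": -0.14, "twist": 0}
  force: 110

```text
t: 11.15
tcp_pos: [0.6235, 0.2999, 0.2205]
tool_rot: [0.0, 0.736, 0.676, 0.002]
ft_force: [-1.2, 0.3, -1.5]
grip_width: 0.0167
```

```bash
python3 w.py;  python3 v.py | grep -E "slopes"
```

```text
{'t': 11.15, 'joint_positions': [0.412, 0.307, 1.595, 0.001, 1.234, 0.497], 'tcp_pos': [0.624, 0.3, 0.221], 'tool_rot': [0.0, 0.736, 0.676, 0.002], 'ft_force': [-1.155, 0.325, -1.53], 'grip_width': 0.017}
tcp pan x,y -0.0027249564036669533 0.3535623745259144
0.11 8 xx -0.0043166269553019 0.00650997784295392 z [0.078 0.079 0.084]
0.12 11 xx -0.0033937305706279466 0.0041190393611394175 z [0.081 0.085 0.096]
0.13 18 xx -0.012294243792510873 0.012877810471008408 z [0.096 0.102 0.106]
0.14 28 xx -0.014944516203446943 0.014241937661013202 z [0.095 0.105 0.112]
0.15 29 xx -0.013670262268250773 0.016363569057613485 z [0.102 0.112 0.118]
0.16 24 xx -0.012915111577011858 0.01372888201382103 z [0.107 0.117 0.126]
0.17 30 xx -0.014505416663096349 0.014804243232785048 z [0.11  0.121 0.132]
0.18 24 xx -0.013894692259189977 0.013133260299181986 z [0.121 0.13  0.138]
0.19 24 xx -0.01249576980951403 0.014443416466948546 z [0.127 0.136 0.144]
0.2 24 xx -0.014531578108517953 0.01560475054634824 z [0.131 0.141 0.147]
0.21 21 xx -0.013213561697649036 0.00934664831980617 z [0.133 0.146 0.152]
0.22 29 xx -
[... 485 characters left out ...]
46380776 z [0.181 0.189 0.196]
0.29 24 xx -0.016847438773592065 0.009553342633477848 z [0.182 0.192 0.202]
0.3 19 xx -0.0156409484969011 0.007006929643077183 z [0.19  0.199 0.203]
0.31 6 xx -0.014768031033377422 0.011375805730607865 z [0.191 0.197 0.201]
0.32 12 xx -0.008565134326359294 0.002635170958658935 z [0.194 0.203 0.21 ]
0.33 14 xx -0.011115486027854763 0.004087087196984701 z [0.203 0.211 0.232]
0.34 8 xx -0.0069949762285985715 0.0016994848567454415 z [0.208 0.214 0.221]
0.35 10 xx -0.005041026159401375 0.0022349910418129346 z [0.215 0.221 0.229]
0.36 8 xx -0.004069200586828352 0.004171917587690342 z [0.219 0.227 0.234]
lid slopes [-0.    -0.019  0.094]
end slopes [0.    0.009 0.096]
```

Emit:
jog_arm:
  series:
    - {"fingers": 0, "tx": 0.07, "ty": 0, "tz": -0.041, "twist": 0}
    - {"fingers": 0, "tx": 0.14, "ty": 0, "tz": -0.082, "twist": 0}
    - {"fingers": 0, "tx": 0.21, "ty": 0, "tz": -0.123, "twist": 0}
    - {"fingers": 0, "tx": 0.28, "ty": 0, "tz": -0.164, "twist": 0}
    - {"fingers": 0, "tx": 0.35, "ty": 0, "tz": -0.205, "twist": 0}
    - {"fingers": 0, "tx": 0.42, "ty": 0, "tz": -0.27, "twist": 0}
    - {"fingers": 0, "tx": 0.42, "ty": 0, "tz": -0.36, "twist": 0}
    - {"fingers": 0, "tx": 0.42, "ty": 0, "tz": -0.42, "twist": 0}
  force: 110

```text
t: 12.05
tcp_pos: [0.6316, 0.4009, 0.3234]
tool_rot: [0.0, 0.737, 0.676, -0.0]
ft_force: [0.1, -0.1, -1.4]
grip_width: 0.017
```

Emit:
jog_arm:
  series:
    - {"fingers": 0, "tx": 0, "ty": 0, "tz": -0.1, "twist": 0}
    - {"fingers": 0, "tx": 0, "ty": 0, "tz": -0.2, "twist": 0}
    - {"fingers": 0, "tx": 0, "ty": 0, "tz": -0.28, "twist": 0}
    - {"fingers": 0, "tx": 0, "ty": 0, "tz": -0.32, "twist": 0}
    - {"fingers": 0, "tx": 0, "ty": 0, "tz": -0.32, "twist": 0}
    - {"fingers": 0, "tx": 0, "ty": 0, "tz": -0.32, "twist": 0}
    - {"fingers": 0, "tx": 0, "ty": 0, "tz": -0.32, "twist": 0}
  force: 110

```text
t: 12.75
tcp_pos: [0.6311, 0.4005, 0.4004]
tool_rot: [-0.0, 0.737, 0.675, -0.002]
ft_force: [1.0, 1.3, -2.3]
grip_width: 0.017
```

```bash
python3 w.py;  python3 m.py | head -3; python3 v.py | grep slopes; python3 -c "
from h import *
p=snapshot('side'); cv2.imwrite('pics/s4.png',cv2.resize(p['pixels'][20:260,160:400],None,fx=2.5,fy=2.5,interpolation=cv2.INTER_CUBIC)[...,::-1])"
```

```text
{'t': 12.75, 'joint_positions': [0.532, 0.363, 1.198, -0.0, 1.583, 0.62], 'tcp_pos': [0.631, 0.401, 0.4], 'tool_rot': [-0.0, 0.737, 0.675, -0.002], 'ft_force': [1.006, 1.343, -2.29], 'grip_width': 0.017}
tcp pan x,y -0.004732096083236767 0.4544035789531664
0.17 10 xx -0.009097001665192084 0.0019705302818185427 z [0.236 0.239 0.247]
0.18 16 xx -0.011123868216380018 0.003387910048888255 z [0.235 0.244 0.25 ]
0.19 14 xx -0.01026553056765399 0.003569849128701566 z [0.242 0.248 0.254]
0.2 17 xx -0.011965396067310752 0.002578533920413749 z [0.248 0.254 0.26 ]
0.21 13 xx -0.010895044667124406 0.003500405998618234 z [0.253 0.26  0.266]
0.22 16 xx -0.0120790963297766 0.008900497719537393 z [0.253 0.266 0.284]
0.23 25 xx -0.017746582654765065 0.010398888792376557 z [0.263 0.281 0.287]
0.24 29 xx -0.01689684581975887 0.010825576952425673 z [0.277 0.285 0.294]
0.25 26 xx -0.015555972615614028 0.011986344083791213 z [0.284 0.293 0.302]
0.26 32 xx -0.017946468261762848 0.010535833764852027 z [0.285 0.297 0.305]
0.27 28 xx -0.016336155455617816 0.012042178405418144 z [0.294 0.304 0.314]
0.28 28 xx 
[... 659 characters left out ...]
7 0.364]
0.37 26 xx -0.0208109718903909 0.00843223975712731 z [0.355 0.362 0.371]
0.38 27 xx -0.022020666775181077 0.009505828281470894 z [0.358 0.368 0.375]
0.39 26 xx -0.01794879945930513 0.010615961619917161 z [0.364 0.373 0.38 ]
pan rect ((0.5924307703971863, -0.05227982997894287), (0.5310962796211243, 0.3267742693424225), 84.54012298583984)
handle 133 [ 0.591 -0.053  0.136] ((0.5909125804901123, -0.05321097373962402), (0.009916414506733418, 0.11603990942239761), 84.58475494384766)
handle 135 [ 0.574 -0.228  0.135] ((0.5750578045845032, -0.2283797413110733), (0.010210199281573296, 0.11692802608013153), 84.59070587158203)
lid slopes [ 0.    -0.02   0.094]
end slopes [-0.     0.009  0.096]
```

View pics/s4.png

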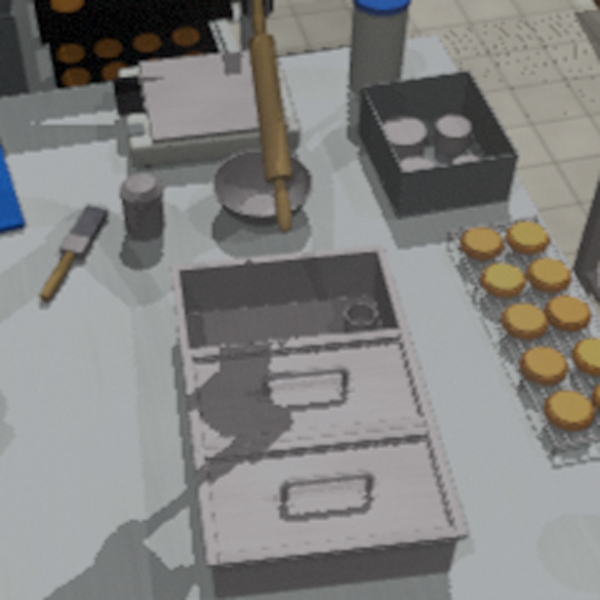

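The side view shows the pin held clear above the pan, its inner tip at crop (285,222) and about 0.225 m up. The lids are closed (handle spacing 0.176 m), and the cutter at (360,317) and bowl have not moved. I'll settle for a moment, then hand in.

Emit:
jog_arm:
  series:
    - {"fingers": 0, "tx": 0, "ty": 0, "tz": 0, "twist": 0}
    - {"fingers": 0, "tx": 0, "ty": 0, "tz": 0, "twist": 0}
    - {"fingers": 0, "tx": 0, "ty": 0, "tz": 0, "twist": 0}
    - {"fingers": 0, "tx": 0, "ty": 0, "tz": 0, "twist": 0}
    - {"fingers": 0, "tx": 0, "ty": 0, "tz": 0, "twist": 0}
  force: 110

```text
t: 13.6
tcp_pos: [0.6315, 0.401, 0.4029]
tool_rot: [-0.0, 0.737, 0.676, 0.0]
ft_force: [-0.2, -1.2, -2.7]
grip_width: 0.0164
```

```bash
python3 -c "
from h import *
s=st(); print(np.abs(s['qvel']).max()); print(ctrl.hand_in())"
```

```text
{'t': 13.6, 'joint_positions': [0.532, 0.362, 1.195, 0.0, 1.584, 0.62], 'tcp_pos': [0.632, 0.401, 0.403], 'tool_rot': [-0.0, 0.737, 0.676, 0.0], 'ft_force': [-0.179, -1.214, -2.732], 'grip_width': 0.016}
0.00282554264307616
the job is handed in; nothing more can be done
None
```

The job is handed in at 13.6 s: the loose lid is butted against the end lid, and the pin is out and held still above the pan. I get no verdict from the hand-in, so the checks below are my own.

**What I did:**
- I gripped the loose lid's handle and slid it 45 mm until the push force rose and it stopped moving.
- I took the pin by its outer handle at 20 N and lifted, so it pivoted in the fingers to about 30°. I then raised the grip to 110 N and drew it out along its own axis over the end wall.

**Last checks:**
- **Lids:** the handles are 0.176 m apart, both lids read flat, and the end lid is where it started to within about 1 mm of measurement noise.
- **Pin:** the lower (inner) end is about 0.225 m above the bench and the outer end is higher. The middle is about 0.32 m from the pan's centre.
- **At rest:** joint speeds were below 0.003 rad/s and the fingers were still gripping.
- **Bystanders:** in the last view none looked shifted among those it showed (cutter, bowl, dredger, brush). I did not measure them again, and the scraper and timer were outside that crop.

**Discrepancies:** during the light-grip pivot, the handle slipped about 10 mm towards its tip and sat about 8 mm lower in the pads than planned. It held steady once I raised the grip to 110 N. The first move call was refused because a number was missing from each row, and nothing moved.

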